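# Index the flaring-tool turret to the length stop and set the tube

## Task

Set the brake tube to length in the vise-mounted flaring tool: with light fingertip pushes on the punches that stick out of the turret, step it round until the fat flat-ended length stop (the station marked with one dot) clicks into line facing the tube, then push the operating lever away from the robot, fully home, so that the stop drives the tube back to its set length. Only push the turret and lever, never grip them, and leave the other things on the bench as they are.

Things in the scene. Friction and masses are not known exactly. Their poses are not given: they have to be found in the camera images.
- flaring_tool: Steel tube-flaring tool, fixed in a red bench vise; place and yaw (to 12 deg) vary. Origin: on the turret's vertical axis (lever back), on top of the tool's flat base bar, 150 mm above the bench. +y points along the bar to the die block and tube, -y to the lever, +x away from the robot, z up. Bar 50 wide, y -135 to 140 mm. Nothing of the tool is higher than 63 mm above the bar's top.
- die_face (a point): Centre of the die block's face towards the turret, 32 mm above the bar, 89 mm from the tool's origin along +y. Block 54 wide (x), 50 deep, 52 high, with an 88 mm T-bar screw along x on top (63 high). Between turret and bar, a carriage plate with a short spring barrel on its +x side stays below 20 mm above the bar; its ram rod (top 18 mm) runs along -y to the lever's cam.
- turret: Turret: dark steel disc 68 mm across, 16 to 48 mm above the bar, turning either way on a vertical axis, with 5 steel punches sticking out level, 72 deg apart, 14 thick at the root, axes 32 mm above the bar. Origin: on its axis at the bar's top level; +y along the length stop. The lever carries the turret up to 20 mm towards the tube. Gripping it, or pushing it with over 30 N, is a fault.
- stop_face (a point): Centre of the flat end face of the length stop (station 1, one dot on the disc): a fat head 24 mm in diameter, from 46 to 60 mm off the turret axis. Anticlockwise from above follow stations 2, 3, 4 (stepped punches, 14 thick to 48 mm off the axis, then a pin 4 to 7 thick to 57 mm) and 5 (14 thick to 46 mm, then a pointed cone, tip at 60 mm).
- turret_index (a joint): Turret angle in rad, anticlockwise from above positive, endless. 0 or any whole turn = length stop in line with the tube. A spring plunger gives five click positions at multiples of 1.2566 (72 deg). Turning it takes up to about 7 N on a punch 50 mm off the axis; pushed past half way (36 deg) it springs on by itself to the next position, otherwise it springs back.
- lever (a joint): Operating lever angle in rad, anticlockwise from above positive. 0 = back, as at the start (points along the tool's -y, turned 15 deg towards the robot); 0.87 = fully home on its end stop (35 deg past -y, away from the robot). It stays where left; takes about 2 N at the grip. Its cam moves the turret 23 mm per rad towards the tube, 20 mm in all.
- lever_pivot (a point): Point on the lever's vertical pivot axis, 34 mm above the bar, 110 mm from the tool's origin along -y.
- lever_handle: The lever's straight handle with its black rubber grip. Origin: on the centre line, inside the grip, 125 mm from the pivot; the axes turn with the lever and agree with the tool's at lever angle 0. It lies level, 34 mm above the bar; grip 26 mm thick, about 70 to 195 mm off the pivot, free on both sides and below, down to low things on the bench. Gripping it, or pushing it with over 35 N, is a fault.
- tube (a joint): How far (m) the level 8 mm copper tube sticks out of the dies beyond its set length: 0 = set length, positive = too far out towards the turret (6 to 13 mm at the start), negative = pushed in too far. It slides with about 2 N and stays where left. With the stop in line and the lever fully home it is pushed to 0.
- tube_end (a point): Centre of the tube's end that faces the turret, 32 mm above the bar; at set length it lies 80 mm from the tool's origin along +y.
- grease_tin: Loose flat tin, 44 mm across, 18 high, on the vise's anvil (top 105 mm above the bench), on the side away from the robot. Origin at its underside. To be left alone.
- hammer: Loose hammer lying on the bench. To be left alone.
- wrench: Loose wrench lying on the bench. To be left alone.
- cutter: Loose tube cutter, about 70 long, 26 wide, 22 high, on the bench. To be left alone.
- oil: Loose upright grey oil bottle, 72 across, 190 high, on the bench left of the vise, origin at its underside. To be left alone.
- tub: Loose white plastic tub, 110 across, 110 high, on the bench left of the vise, origin at its underside. To be left alone.
- offcut: Loose wooden offcut 150 x 45 x 20 on the bench. To be left alone.
- nut_tray: Loose blue two-compartment tray of flare nuts, 100 x 150 x 35, on the bench right of the vise. To be left alone.

How it is judged:
On the way, in this order (a step that is already met when the one before it is completed fails the run):
1. the length stop is clicked in line with the tube while the lever is still back (x of stop_face in the frame of flaring_tool between -0.008 and 0.008 m and y of stop_face in the frame of flaring_tool above 0.04 m and value of joint lever below 0.15 rad), for 0.2 s.
2. the lever is home and the stop has driven the tube to its set length (value of joint lever above 0.8 rad and value of joint tube below 0.002 m), for 0.1 s.
At the end, for the whole second after the job is handed in: The length stop is in line with the tube (its face within 8 mm sideways of the tube's axis), the lever is home (above 0.80 of 0.87 rad), the tube is within 2 mm of its set length, and everything is at rest (all of step 2 and x of stop_face in the frame of flaring_tool between -0.008 and 0.008 m and y of stop_face in the frame of flaring_tool above 0.04 m and value of joint tube above -0.002 m and velocity of joint lever below 0.05 rad/s and velocity of joint turret_index between -0.1 and 0.1 rad/s); the robot touches nothing.
It fails at once if the turret is gripped or forced (more than 30 N from the fingers) (contact force between the fingers and turret above 30 N).
It fails at once if the lever is gripped or forced (more than 35 N from the fingers) (contact force between the fingers and lever_handle above 35 N).
It fails at once if a loose thing on the bench or the vise is lifted or shifted by more than 20 mm (distance of any of grease_tin, hammer, wrench, cutter, oil, tub, offcut, nut_tray from where it was at the start of the episode above 0.02 m).
It also fails if it takes over 64 s, if anything falls off the work surface, if the arm or the gripper's body presses on something with over 40 N, if the wrist force passes 120 N, or if a joint passes its speed limit or range.

## Robot

A 6-joint arm with a two-finger parallel gripper is mounted at the origin on the work surface. World frame = base frame: x ahead of the robot, y to its left, z up, the work surface at z = 0. Lengths are in m, angles in rad, forces in N, time in s.
With the tool pointing down it reaches from about 0.3 to 0.875 m from the base axis. Payload 6.4 kg.
Tool frame: the origin (TCP) lies midway between the tips of the shut fingers; the grasp point (between the pads) lies 19 mm behind it (ctrl.tcp_to_grasp is the distance from the TCP to the grasp point, in m); z points along the fingers, y is the direction in which the jaws open and shut (so a half turn about z gives the same grasp; the last joint's range is limited). The gripper opens to 85 mm and grips with 20 to 120 N. Pads are 22 mm wide; open, the fingers measure 114 mm over their backs; the gripper's body (76 mm by 85 mm) begins 54 mm behind the grasp point. The pads swing forward as they close: fully open they stand 13 mm farther back than shut.
Start: joints at [-1.551, 0.181, 1.607, -0, 1.354, -0.206], TCP at [0.129, -0.56, 0.231] pointing down, gripper open.
Joint ranges: [-2.99, 2.99], [-0.89, 2.07], [0.3, 2.58], [-1.14, 4.28], [0, 2.63], [-3.12, 3.12]. Speed limits (rad/s): [2.57, 2.57, 3.01, 3.14, 3.14, 3.14].

## Interface

Orientations are given as a unit quaternion [w, x, y, z].
In Python, from bench import monitor, imaging, order, spotter, ctrl gives the robot as it stands.
- The arm moves only by the shell command python3 -m pendant 'ROWS'. ROWS is JSON, a list that holds one entry, the list of rows, each a list of 5 numbers: the shift along the world's x, y, z in mm, then the turn about the world's z in degrees, then the finger opening in mm, from 0 to 85.4. A call has 1 to 8 rows; each row shifts and turns the commanded pose from where the row before left it; what a row does not reach is not made up. A row lasts 1/8 s, in which the tool goes at most 62.5 mm and 10.7 degrees, less where a joint would pass 70% of its speed; a pose out of reach is approached as far as the arm can. A call with a gripper value outside its range is refused whole. The fingers move at their own pace and stop on an object; the grip force is fixed at half the most. Time passes only in rows, so rows that do not move let the fingers close. It gives the time, the measured TCP pose, the force and the opening at its end, in the units of the state.
- monitor.get_obs(): the state, without advancing time (a new reading comes with each control period).
- imaging.camera(name): name is "scene" or "side" or "wrist"; returns a dict with "img" (420x560x3 uint8, red, green, blue), "vfov" (degrees; the focal length in pixels is half the picture's height over the tangent of half this angle, whatever the lens; pixels are square), "cx", "cy" (the principal point, pixels), "origin" and "orientation" of the camera in the world. Camera axes: x right, y down, z forward; pixel columns grow to the right and rows downward; lengths in m; the calibration is good to about 2 mm. A picture is of the moment at which its call begins. There is no depth.
- order.hand_in(): hands the job in, once; it reports no verdict.
Trained networks look in the newest picture that a camera, given by its name, has taken for a name from the list of things; names that differ only in an ending like _2 or _b are one class to them, and where a whole thing is asked for, a point or a joint stands for the part that bears it (a point fixed in the world has none). Each returns a list of dicts, best first, with "confidence" (0 to 1); they miss things now and then, are a little off and sometimes report something else, mostly with a low value. They report only what shows in the picture. A call takes as long as a camera call.
- spotter.recognise(camera, thing): "at" ([x, y, z] in m, in the coordinates of the camera as it stood for that picture, good to about 4 mm: the middle of the surface that is visible of it).
- spotter.tip_of(camera, thing): "at" ([x, y, z] in m, in the coordinates of the camera as it stood for that picture, good to about 4 mm: a listed point, or the origin of a listed thing).
The state is a dict: "time_s": time; "q": joint angles; "dq": joint speeds; "joint_efforts": joint torques, N m; "eef_pos": TCP position; "eef_rot": TCP orientation; "wrist_force": force on the tool from outside, world axes, zero at the start; "torque": the same for the moment, N m; "opening": opening from 0.0 (shut) to 1.0 (fully open).
Only numpy, scipy, OpenCV 4.12 (cv2) and the standard library are available. Lean on these libraries where they do the work, as an engineer would, in place of code of your own. Each camera call takes 0.05 s, during which the arm holds its last target. There are 200 camera calls.

## Working session

There is one attempt and no reset: what is moved stays moved. The work goes in short steps, Python scripts to look and compute and a shell command to move; the robot and the scene stay as the last step left them, time stands still between calls to the robot, and variables do not carry over. Pictures are saved under pics/ and viewed, about 8 in all and at most 12, crops included, and the job is handed in when it is done.

```bash
mkdir -p pics; cat > h.py <<'E'
import numpy as np, cv2
from scipy.spatial.transform import Rotation as R
from bench import monitor, imaging, order, spotter, ctrl
def rot(q): return R.from_quat([q[1],q[2],q[3],q[0]]).as_matrix()
def snap(name,fn=None,crop=None,scale=1):
    c=imaging.camera(name)
    if fn:
        im=c["img"][:,:,::-1]
        if crop: im=im[crop[1]:crop[3],crop[0]:crop[2]]
        cv2.imwrite("pics/"+fn,cv2.resize(im,None,fx=scale,fy=scale,interpolation=cv2.INTER_CUBIC))
    return c
def world(c,p): return rot(c["orientation"])@np.array(p)+np.array(c["origin"])
def find(c,name,thing,f="tip_of"):
    r=getattr(spotter,f)(name,thing)
    return [(np.round(world(c,d["at"]),4).tolist(),round(d["confidence"],2)) for d in r[:2]]
def proj(c,p):
    f=c["img"].shape[0]/2/np.tan(np.radians(c["vfov"])/2)
    v=rot(c["orientation"]).T@(np.array(p)-np.array(c["origin"]))
    return np.array([c["cx"]+f*v[0]/v[2],c["cy"]+f*v[1]/v[2]])
E
python3 - <<'E'
from h import *
a=[]
for n in ("scene","side"):
    c=snap(n); a.append(c["img"][:,:,::-1]); print(n,c["origin"],c["vfov"])
    for t in ("flaring_tool","turret","die_face","stop_face","lever_pivot","lever_handle","tube_end","grease_tin","oil","tub","nut_tray"):
        print(t,find(c,n,t))
cv2.imwrite("pics/a.png",a[0]);cv2.imwrite("pics/b.png",a[1])
print(monitor.get_obs())
E
```

```text
scene [1.26562727 0.32168081 1.3379861 ] 45.12417787648279
flaring_tool [([0.5419, 0.0426, 0.1456], 0.68)]
turret [([0.6779, 0.4192, -0.0008], 0.59)]
die_face [([0.5468, 0.1331, 0.1782], 0.97)]
stop_face [([0.603, 0.0592, 0.181], 0.77), ([0.5448, 0.1349, 0.1768], 0.2)]
lever_pivot [([0.5444, -0.0699, 0.1784], 0.89)]
lever_handle [([0.5108, -0.1898, 0.1819], 0.83), ([0.64, 0.3073, -0.0063], 0.75)]
tube_end [([0.5372, 0.0434, 0.1454], 0.43)]
grease_tin []
oil [([0.6777, 0.4182, -0.0006], 0.77)]
tub [([0.473, 0.4378, -0.004], 0.73), ([0.5439, -0.0676, 0.1815], 0.59)]
nut_tray [([0.6262, -0.3566, -0.006], 0.68)]
side [-0.19220439  0.82555451  0.92939181] 43.598922265300146
flaring_tool [([0.5435, 0.0441, 0.1511], 0.67)]
turret [([0.545, 0.0477, 0.1544], 0.62), ([0.6243, 0.0466, 0.1078], 0.39)]
die_face [([0.5474, 0.1334, 0.188], 0.93)]
stop_face [([0.6033, 0.0629, 0.1827], 0.75)]
lever_pivot [([0.5369, -0.0611, 0.1833], 0.87)]
lever_handle [([0.509, -0.179, 0.188], 0.68)]
tube_end []
grease_tin [([0.6282, 0.045, 0.1037], 0.49)]
oil [([0.6784, 0.4228, 0.0037], 0.59)]
tub [([0.4682, 0.4387, -0.0021], 0.97), ([0.5151, -0.1613, 0.0013], 0.22)]
nut_tray [([0.6227, -0.3658, 0.0026], 0.75), ([0.6023, 0.061, 0.1823], 0.33)]
{'time_s': 1.2, 'q': array([-1.55131006e+00,  1.80788351e-01,  1.60697814e+00,  3.21281687e-05,
        1.35383902e+00, -2.06321889e-01]), 'dq': array([-0.0019445 , -0.00107186,  0.00137297,  0.00089647,  0.00077612,
        0.00034777]), 'joint_efforts': array([ 9.85584120e-04, -4.44852304e+01, -3.51683915e+01, -3.57392482e-04,
        6.87927895e-04,  5.45104996e-06]), 'eef_pos': array([ 0.12875417, -0.5604155 ,  0.23130559]), 'eef_rot': array([-4.93745907e-06,  9.93633492e-01,  1.12660925e-01,  1.62187650e-05]), 'wrist_force': array([ 0.63046268,  0.09749825, -0.1870614 ]), 'torque': array([ 0.0053792 , -0.08041175, -0.00393833]), 'opening': 0.9937700898066403}
```

View pics/a.png

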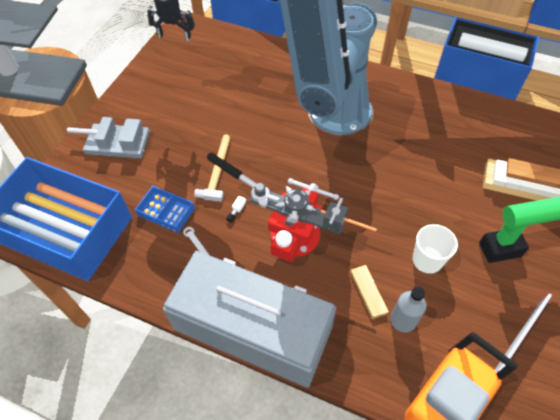

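View pics/b.png

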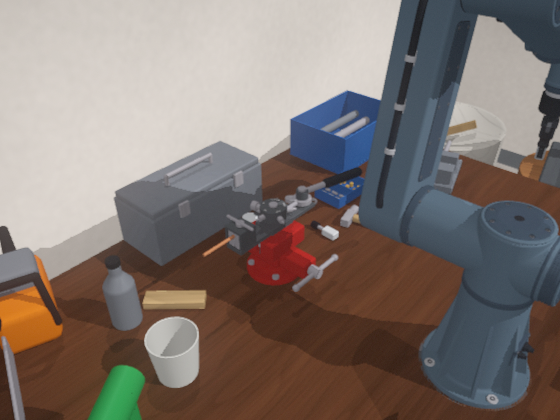

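The scene view shows the vise and tool at about (290,215), with the lever pointing up-left to (225,165), toward the robot and right. The networks agree: the stop is about 72° clockwise of the tube, so it needs one step anticlockwise. I'll move in for a closer look.

```bash
python3 -m pendant '[[[25,40,25,0,0],[25,40,25,0,0],[25,40,25,0,0],[25,40,25,0,0],[25,40,25,0,0],[25,40,25,0,0],[25,40,25,0,0],[25,40,25,0,0]]]'; python3 -m pendant '[[[15,40,0,0,0],[15,40,0,0,0],[15,40,0,0,0],[15,40,0,0,0],[15,40,0,0,0],[15,40,0,0,0],[15,40,0,0,0],[0,0,0,0,0]]]'
python3 - <<'E'
from h import *
c=snap("wrist","c.png"); print(c["origin"],np.round(rot(c["orientation"]),2).tolist())
for t in ("flaring_tool","turret","die_face","stop_face","lever_pivot","lever_handle","tube_end","grease_tin"):
    print(t,find(c,"wrist",t))
E
```

```text
time_s: 2.2
eef_pos: [0.3292, -0.239, 0.4324]
eef_rot: [0.0, 0.994, 0.112, 0.0]
wrist_force: [-0.4, 0.3, -0.2]
opening: -0.002
time_s: 3.2
eef_pos: [0.434, 0.0419, 0.4312]
eef_rot: [-0.0, 0.993, 0.115, -0.0]
wrist_force: [0.6, -0.5, 0.6]
opening: 0.001
[0.49868038 0.05703007 0.57492141] [[0.23, -0.94, -0.25], [-0.97, -0.22, -0.06], [-0.0, 0.26, -0.97]]
flaring_tool [([0.5475, 0.0465, 0.1504], 0.78)]
turret [([0.5389, 0.0481, 0.1511], 0.88), ([0.5088, -0.1828, 0.1866], 0.29)]
die_face [([0.5415, 0.1319, 0.1837], 0.92)]
stop_face [([0.6016, 0.0647, 0.1823], 0.6)]
lever_pivot [([0.5425, -0.0643, 0.1819], 0.98)]
lever_handle [([0.5067, -0.1809, 0.1879], 0.71), ([0.4634, 0.4417, -0.0035], 0.65)]
tube_end [([0.5463, 0.1179, 0.1818], 0.88)]
grease_tin [([0.6281, 0.0414, 0.1043], 0.95), ([0.5417, 0.1329, 0.1829], 0.55)]
```

View pics/c.png

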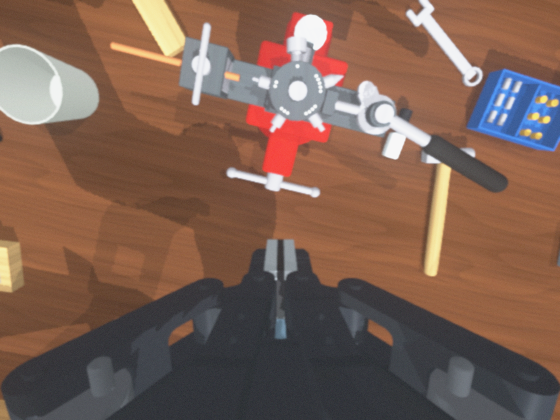

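The wrist view shows the turret centre at (298,88). The fat stop is at (300,45), pointing away from the robot, with punches at (265,85), (270,120), (317,122) and (330,82). That gives O≈(0.543,0.0455), yaw≈-1° and turret≈-72°, so I need +72°. I'll put the shut fingertip between punches 2 and 3, coming in from outside, and sweep it anticlockwise to the next gap.

```bash
python3 -m pendant '[[[13,14,-40,0,0],[13,14,-40,0,0],[13,14,-40,0,0],[13,14,-40,0,0],[11,13,-40,0,0],[0,0,-25,0,0],[0,0,-16,0,0],[0,0,-16,0,0]]]'; python3 - <<'E'
from h import *
snap("wrist","d.png"); 
o=monitor.get_obs(); print(o["eef_pos"],o["wrist_force"])
O=np.array([543,45.5]); p=o["eef_pos"][:2]*1000
for a in range(125,198,8):
    t=O+55*np.array([np.cos(np.radians(a)),np.sin(np.radians(a))]); print(a,np.round(t,1),np.round(t-p,1)); p=t
E
```

```text
time_s: 4.65
eef_pos: [0.4972, 0.1082, 0.1741]
eef_rot: [0.0, 0.994, 0.112, 0.001]
wrist_force: [0.4, 0.1, 0.8]
opening: 0.001
[0.49590674 0.10824307 0.17201846] [-1.18433931 -0.2216386  -2.14630105]
125 [511.5  90.6] [ 15.5 -17.7]
133 [505.5  85.7] [-6.  -4.8]
141 [500.3  80.1] [-5.2 -5.6]
149 [495.9  73.8] [-4.4 -6.3]
157 [492.4  67. ] [-3.5 -6.8]
165 [489.9  59.7] [-2.5 -7.3]
173 [488.4  52.2] [-1.5 -7.5]
181 [488.   44.5] [-0.4 -7.7]
189 [488.7  36.9] [ 0.7 -7.6]
197 [490.4  29.4] [ 1.7 -7.5]
```

View pics/d.png

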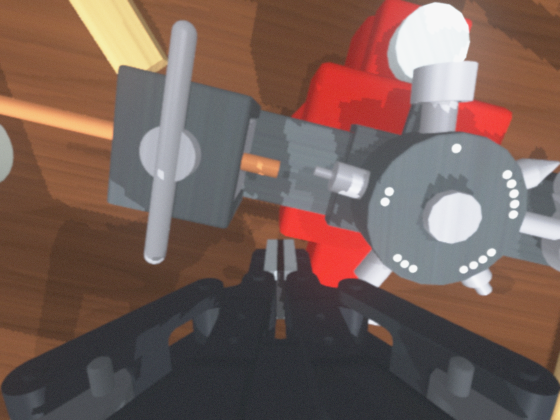

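The dots confirm it: one dot at the top (455,148), two dots facing the tube (387,197), and the gap between stations 2 and 3 is straight ahead of the fingertip. I'll enter and sweep.

```bash
python3 -m pendant '[[[5,-6,0,0,0],[5,-6,1,0,0],[5,-6,0,0,0],[-3,-2.5,0,0,0],[-3,-2.5,0,0,0],[-3,-3,0,0,0],[-2.5,-3,0,0,0],[0,0,0,0,0]]]'; python3 -m pendant '[[[-2.5,-3,0,0,0],[-2,-3,0,0,0],[-2,-3.5,0,0,0],[-1.5,-3.5,0,0,0],[-1.5,-3.5,0,0,0],[-1,-4,0,0,0],[-1,-3.5,0,0,0],[0,0,0,0,0]]]'
```

```text
time_s: 5.7
eef_pos: [0.5, 0.0795, 0.1753]
eef_rot: [-0.0, 0.994, 0.113, -0.0]
wrist_force: [0.1, 1.6, -0.3]
opening: -0.0
time_s: 6.7
eef_pos: [0.4888, 0.0556, 0.1754]
eef_rot: [-0.0, 0.994, 0.113, 0.0]
wrist_force: [1.1, 3.9, 1.5]
opening: -0.003
```

Contact is light, at about 4 N. Continuing the arc to the mid-gap at 197°.

```bash
python3 -m pendant '[[[0,-4,0,0,0],[0,-4,0,0,0],[0,-4,0,0,0],[0,-4,0,0,0],[0,-4,0,0,0],[1,-3,0,0,0],[1,-3,0,0,0],[0,0,0,0,0]]]'; python3 - <<'E'
from h import *
snap("wrist","e.png"); 
E
```

```text
time_s: 7.7
eef_pos: [0.4908, 0.0294, 0.1753]
eef_rot: [0.0, 0.994, 0.113, 0.0]
wrist_force: [-0.1, 0.6, 0.0]
opening: 0.001
```

View pics/e.png

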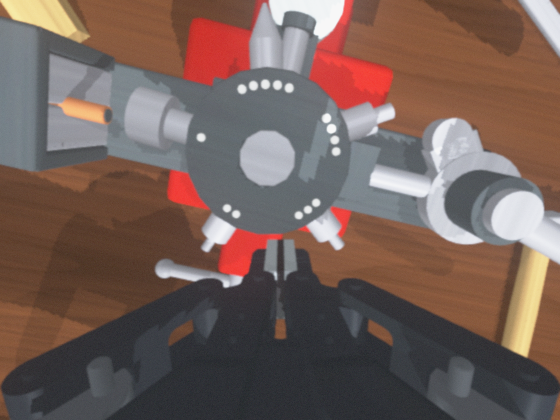

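Picture 5 shows the fat stop with its single dot (200,137) facing the tube end (88,110), clicked in line, with the finger free in the gap. I'll back out and move to the robot side of the lever grip.

```bash
python3 -m pendant '[[[-23,0,0,0,0],[-23,0,0,0,0],[0,-40,40,0,0],[2,-50,10,0,0],[2,-50,0,0,0],[2,-46,0,0,0],[4,-30,-25,0,0],[3,0,-30,0,0]]]'; python3 - <<'E'
from h import *
c=snap("wrist","f.png")
for t in ("stop_face","tube_end","lever_pivot","lever_handle"): print(t,find(c,"wrist",t))
c=snap("scene"); print([find(c,"scene",t) for t in ("stop_face","lever_handle")])
o=monitor.get_obs(); p=o["eef_pos"]*1000; print(p,o["wrist_force"])
P=np.array([542,-64.5])
for L in range(0,51,5):   # finger centre 27.5 mm off handle's centre line, 140 along
    a=np.radians(-106+L); d=np.array([np.cos(a),np.sin(a)]); n=np.array([d[1],-d[0]])
    t=P+140*d+27.5*n; print(L,np.round(t,1),np.round(t-p[:2],1)); p[:2]=t
E
```

```text
time_s: 8.75
eef_pos: [0.4584, -0.189, 0.1704]
eef_rot: [0.001, 0.994, 0.111, 0.001]
wrist_force: [-0.1, 1.2, 0.2]
opening: -0.0
stop_face [([0.5413, -0.0681, 0.1844], 0.74)]
tube_end [([0.4064, -0.2842, 0.0029], 0.64)]
lever_pivot [([0.543, -0.0645, 0.1837], 0.79)]
lever_handle [([0.506, -0.1846, 0.1872], 0.78), ([0.6231, -0.3599, 0.0016], 0.56)]
[[([0.5519, 0.1055, 0.1812], 0.91), ([0.5136, -0.19, 0.1827], 0.21)], [([0.5132, -0.1876, 0.1843], 0.62), ([0.5202, -0.1567, -0.0041], 0.39)]]
[ 458.54633943 -186.48532084  171.7537889 ] [-0.20651592  0.2441788  -0.33647794]
0 [ 477.  -191.5] [18.4 -5. ]
5 [ 488.3 -196.7] [11.3 -5.2]
10 [ 500.  -200.9] [11.7 -4.2]
15 [ 512.1 -204. ] [12.  -3.1]
20 [ 524.3 -206.1] [12.3 -2.1]
25 [ 536.7 -207.1] [12.4 -1. ]
30 [ 549.2 -207. ] [12.4  0.1]
35 [ 561.6 -205.8] [12.4  1.2]
40 [ 573.8 -203.6] [12.2  2.2]
45 [ 585.8 -200.3] [12.   3.3]
50 [ 597.5 -195.9] [11.7  4.3]
```

View pics/f.png

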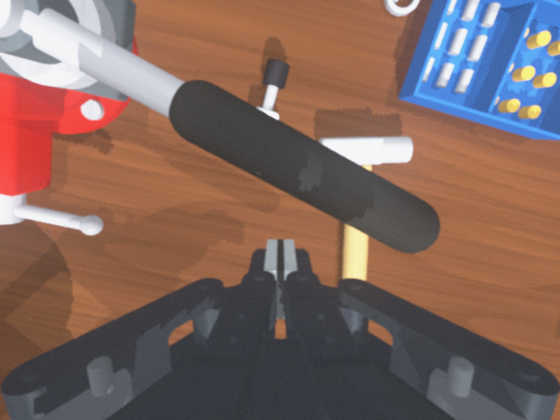

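The fingertip (280,240) sits on the robot side of the grip's middle. Both the lever (still back) and the stop (in line) check out, so I'll push along the arc.

```bash
python3 -m pendant '[[[6,-2,0,0,0],[6,-2,0,0,0],[6,-2,0,0,0],[6,-2.5,0,0,0],[6,-2.5,0,0,0],[6,-2,0,0,0],[6,-2,0,0,0],[6,-1.5,0,0,0]]]'; python3 -m pendant '[[[6,-1.5,0,0,0],[6,-1,0,0,0],[6,-1,0,0,0],[6,-0.5,0,0,0],[6,-0.5,0,0,0],[6,0,0,0,0],[6,0,0,0,0],[6,0.5,0,0,0]]]';  python3 -m pendant '[[[6,0.5,0,0,0],[6,1,0,0,0],[6,1,0,0,0],[6,1.5,0,0,0],[0,0,0,0,0]]]'; python3 - <<'E'
from h import *
c=snap("wrist","g.png")
for t in ("lever_pivot","lever_handle"): print(t,find(c,"wrist",t))
E
```

```text
time_s: 10.15
eef_pos: [0.506, -0.203, 0.1701]
eef_rot: [-0.0, 0.994, 0.113, -0.0]
wrist_force: [-1.1, 0.9, 0.0]
opening: -0.001
time_s: 11.15
eef_pos: [0.5541, -0.2069, 0.1703]
eef_rot: [0.0, 0.994, 0.113, -0.0]
wrist_force: [-1.7, 0.7, 0.7]
opening: -0.001
time_s: 11.78
eef_pos: [0.5785, -0.2029, 0.1704]
eef_rot: [0.0, 0.994, 0.113, 0.001]
wrist_force: [-0.2, 0.4, -0.3]
opening: -0.002
lever_pivot []
lever_handle [([0.5918, -0.1753, 0.1841], 0.78)]
```

View pics/g.png

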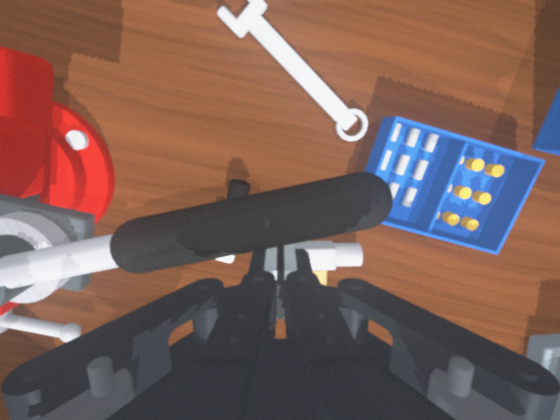

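The lever is at about 24° past -y, with contact at (285,245), so roughly 11° remain. I'll push on slowly, watching the force.

```bash
python3 -m pendant '[[[5,1.5,0,0,0],[5,1.5,0,0,0],[4,1.5,0,0,0],[3,1,0,0,0],[0,0,0,0,0]]]'; python3 -m pendant '[[[2,0.8,0,0,0],[2,0.8,0,0,0],[0,0,0,0,0]]]'; python3 -m pendant '[[[1.5,0.7,0,0,0],[1.5,0.7,0,0,0],[0,0,0,0,0]]]'
```

```text
time_s: 12.55
eef_pos: [0.5952, -0.1973, 0.1703]
eef_rot: [0.0, 0.994, 0.113, 0.0]
wrist_force: [-0.2, 0.6, -0.1]
opening: 0.001
time_s: 12.92
eef_pos: [0.5989, -0.1958, 0.1703]
eef_rot: [0.0, 0.994, 0.113, 0.0]
wrist_force: [-0.9, 0.3, 0.2]
opening: 0.003
time_s: 13.3
eef_pos: [0.6014, -0.1945, 0.1702]
eef_rot: [-0.0, 0.994, 0.113, -0.0]
wrist_force: [-4.2, -0.9, 1.4]
opening: -0.002
```

```bash
python3 -m pendant '[[[1.5,0.6,0,0,0],[0,0,0,0,0]]]';python3 -m pendant '[[[1,0.5,0,0,0],[0,0,0,0,0]]]'; python3 - <<'E'
from h import *
c=snap("wrist")
for t in ("lever_pivot","lever_handle"): print(t,find(c,"wrist",t))
o=monitor.get_obs();print(o["eef_pos"],o["wrist_force"])
E
```

```text
time_s: 13.55
eef_pos: [0.6017, -0.1943, 0.1701]
eef_rot: [-0.0, 0.994, 0.113, -0.002]
wrist_force: [-9.4, -2.4, 3.8]
opening: -0.0
time_s: 13.8
eef_pos: [0.6018, -0.1942, 0.1701]
eef_rot: [0.0, 0.994, 0.112, -0.003]
wrist_force: [-13.1, -2.9, 5.2]
opening: 0.002
lever_pivot [([0.5422, -0.0621, 0.1857], 0.86), ([0.6993, -0.1902, 0.0032], 0.25)]
lever_handle [([0.6126, -0.1647, 0.1866], 0.89)]
[ 0.60182279 -0.19422322  0.17010535] [-13.22077817  -2.66969003   4.59182989]
```

It is hard on the end stop: force climbs to 13 N and the position doesn't move. The handle reads 35° past -y. Backing off now, then a check.

```bash
python3 -m pendant '[[[-5,-2,0,0,0],[-15,-5,0,0,0],[-40,0,0,0,0],[-40,10,30,0,0],[-20,50,30,0,0],[0,50,40,0,0],[0,50,40,0,0],[0,30,30,0,0]]]'; python3 - <<'E'
from h import *
c=snap("wrist","i.png")
for t in ("lever_pivot","lever_handle","stop_face","tube_end","die_face"): print(t,find(c,"wrist",t))
c=snap("scene")
for t in ("lever_pivot","lever_handle","stop_face","die_face"): print(t,find(c,"scene",t))
E
```

```text
time_s: 14.95
eef_pos: [0.484, -0.0109, 0.3406]
eef_rot: [0.0, 0.994, 0.113, 0.002]
wrist_force: [0.8, -0.0, -0.4]
opening: 0.001
lever_pivot [([0.542, -0.0622, 0.1855], 0.81), ([0.544, 0.0675, 0.1485], 0.58)]
lever_handle [([0.6109, -0.1626, 0.185], 0.67), ([0.6268, 0.0423, 0.1062], 0.47)]
stop_face [([0.5456, 0.1283, 0.1832], 0.89), ([0.702, -0.1912, 0.0043], 0.75)]
tube_end [([0.5462, 0.125, 0.1811], 0.68), ([0.5426, 0.1322, 0.1851], 0.53)]
die_face [([0.5416, 0.1318, 0.1867], 0.73), ([0.6128, -0.1637, 0.1876], 0.33)]
lever_pivot [([0.5465, -0.0668, 0.1785], 0.79)]
lever_handle [([0.6161, -0.1692, 0.1837], 0.72)]
stop_face [([0.6127, -0.1686, 0.1813], 0.6)]
die_face []
```

View pics/i.png

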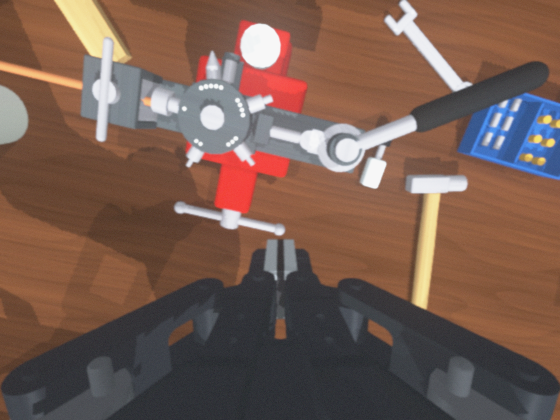

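Picture 8 shows the stop (162,100) in line and against the tube end (148,100). The lever is home at (480,95) and stays there, and the loose things are in place. Handing in.

```bash
python3 -m pendant '[[[0,0,0,0,0],[0,0,0,0,0]]]'; python3 -c "
from bench import order; print(order.hand_in())"
```

```text
time_s: 15.75
eef_pos: [0.4842, -0.0129, 0.3382]
eef_rot: [-0.0, 0.994, 0.113, -0.0]
wrist_force: [-0.6, -0.9, 0.0]
opening: 0.001
the job is handed in; nothing more can be done
None
```

The brake tube is set to length as far as I could check. I handed the job in at about 16 s of the 64 s allowed, and the system gave no verdict.

**What I did:** I pushed a punch with the shut fingertip to turn the turret one step anticlockwise, at about 4 N. The one-dot length stop clicked into line with the tube. I then pushed the lever along its arc until it was against its end stop (about 13 N at the end), backed off and handed in with the arm clear.

**Last checks:**
- **Lever:** it reads 34–35° past -y, which is fully home.
- **Stop and tube:** in the last wrist picture the stop is in line, with its face against the tube end. The tube end came out at y 0.125 m, which matches the set length to within the networks' accuracy of about 4 mm. That is coarser than the 2 mm limit, so the tube length also relies on the lever being on its end stop.
- **Loose things:** nothing on the bench looked shifted in the pictures; I did not measure each item.

**Readings that disagreed:**
- **Before the lever push:** the scene camera put the stop about 8 mm to one side, but the wrist pictures showed it in line.
- **After backing off:** the scene camera mistook the lever handle for the stop face, so I set that reading aside.

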